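# Find the worn mount of the microscope base

### The arm

A 6-joint arm with a two-finger parallel gripper is mounted at the origin on the work surface. World frame = base frame: x ahead of the robot, y to its left, z up, the work surface at z = 0. Lengths are in m, angles in degrees, forces in N, time in s.
With the tool pointing down it reaches from about 0.25 to 0.775 m from the base axis. Payload 8.9 kg.
Tool frame: the origin (TCP) lies midway between the tips of the shut fingers; the grasp point (between the pads) lies ctrl.tcp_to_grasp behind it (ctrl.tcp_to_grasp is the distance from the TCP to the grasp point, in m); z points along the fingers, y is the line along which they close (so a half turn about z gives the same grasp; the last joint's range is limited). The gripper opens to 85 mm and grips with 20 to 120 N. Pads are 22 mm wide; open, the fingers measure 114 mm over their backs; the gripper's body (76 mm by 85 mm) begins 54 mm behind the grasp point. The pads swing forward as they close: fully open they stand 13 mm farther back than shut.
Start: joints at [-84.185, 16.656, -8.789, 64.555, 0, 82.019], TCP at [0.125, -0.51, 0.231] pointing down, gripper open.
Joint ranges: [-144.48, 144.48], [-52.06, 99.96], [-74.48, 78.29], [-112.23, 115.85], [-86.99, 84.42], [-180, 180]. Speed limits (degrees/s): [127.2, 127.2, 159.86, 180, 180, 180].

### API

Orientations are given as [roll, pitch, yaw] about the fixed x, y, z axes, in that order (R = Rz(yaw) Ry(pitch) Rx(roll)).
In Python, from station import ctrl gives the robot as it stands. Calls block until the motion is done:
- ctrl.goto(position, orientation): joint-space move of the TCP to a pose.
- ctrl.move_l(position, rot=None, velocity=0.15, contact_N=None): straight line of the TCP; rot=None keeps the orientation; velocity is the mean speed in m/s. With contact_N (N) it stops when the force on the tool has changed by that much, and returns True; else False.
- ctrl.move_j(angles): joint-space move.
- ctrl.set_gripper(opening, strength=None): finger opening in m; strength is the grip in N (None keeps the last); returns when the fingers have stopped.
- ctrl.pause(seconds).
- ctrl.solve_ik(position, orientation): joint angles nearest the present ones, or None.
- ctrl.snapshot(name): name is "scene" or "top"; returns a dict with "pixels" (384x512x3 uint8, blue, green, red), "camera_matrix" (3x3 intrinsics, pixels), "view" (4x4, takes a point from world to camera coordinates). Camera axes: x right, y down, z forward; pixel columns grow to the right and rows downward; lengths in m; the calibration is good to about 2 mm. A picture is of the moment at which its call begins. There is no depth.
A pose or a line that the arm cannot do raises ctrl.PlanningError and nothing moves.
- ctrl.hand_in(): hands the job in; it is judged then, once.
Readings, each from a call of its own:
- ctrl.get_clock(): time.
- ctrl.get_joint_positions(): joint angles.
- ctrl.get_dq(): joint speeds.
- ctrl.get_joint_torque(): joint torques, N m.
- ctrl.get_position(): TCP position.
- ctrl.get_eef_rot(): TCP orientation.
- ctrl.get_contact_force(): force on the tool from outside, world axes, zero at the start.
- ctrl.get_moment(): the same for the moment, N m.
- ctrl.get_gripper_width(): finger opening in m.
- ctrl.get_grip_force(): force on a finger pad.
Only numpy, scipy, OpenCV 4.12 (cv2) and the standard library are available. Lean on these libraries where they do the work, as an engineer would, in place of code of your own. Each camera call takes 0.05 s, during which the arm holds its last target. There are 200 camera calls.

### The job

Press each of the three spring-mounted pads of the microscope's anti-vibration base well down with the fingertips to find the softest one, and only then push that mount's tag fully down, leaving the other two tags standing. Nothing is to be gripped, pulled up or carried, and the mug, the calculator and the slide box stay where they are.

Things in the scene. Friction and masses are not known exactly. Their poses are not given: they have to be found in the camera images.
- base: fixed grey plate, 190 (x) x 345 (y) x 12 mm; origin at its underside centre. Along its y stand three look-alike mounts 110 mm apart, each with a round spring-mounted pad (50 mm, rubber-topped metal cap on a steel column) and, 90 mm further along the base's x, a white tag in a black holder. Which spring is in which place changes every time
- left_pad (a point): centre of the top of the left pad (towards the base's +y, the robot's left) as it stands unpressed, 88 mm above the bench; a fixed point on the base that does not sink with the pad. The pad goes straight down by up to 18 mm and springs back
- middle_pad (a point): centre of the top of the middle pad (middle of the row) as it stands unpressed, 88 mm above the bench; a fixed point on the base that does not sink with the pad. The pad goes straight down by up to 18 mm and springs back
- right_pad (a point): centre of the top of the right pad (towards the base's -y, the robot's right) as it stands unpressed, 88 mm above the bench; a fixed point on the base that does not sink with the pad. The pad goes straight down by up to 18 mm and springs back
- left_tag (a point): centre of the top of the left mount's tag as it stands up, 78 mm above the bench; fixed point that does not sink with the tag. The tag's head is 18 (x) x 32 (y) x 6 mm; its black holder (30 x 40 mm) ends 24 mm below this point. The tag goes straight down 14 mm to its stop, resists with about 2.5 N and stays where it is left
- middle_tag (a point): centre of the top of the middle mount's tag as it stands up, 78 mm above the bench; fixed point that does not sink with the tag. The tag's head is 18 (x) x 32 (y) x 6 mm; its black holder (30 x 40 mm) ends 24 mm below this point. The tag goes straight down 14 mm to its stop, resists with about 2.5 N and stays where it is left
- right_tag (a point): centre of the top of the right mount's tag as it stands up, 78 mm above the bench; fixed point that does not sink with the tag. The tag's head is 18 (x) x 32 (y) x 6 mm; its black holder (30 x 40 mm) ends 24 mm below this point. The tag goes straight down 14 mm to its stop, resists with about 2.5 N and stays where it is left
- pad_a (a joint): how far the pad of mount a is pressed, m: 0 up, 0.018 at its stop. Its place (left, middle or right) is not told and changes every time. Springs are linear after about 1 N of first resistance; full travel takes about 4.5 N on the softest, 9 N and 16 N on the other two
- pad_b (a joint): how far the pad of mount b is pressed, m: 0 up, 0.018 at its stop. Its place (left, middle or right) is not told and changes every time. Springs are linear after about 1 N of first resistance; full travel takes about 4.5 N on the softest, 9 N and 16 N on the other two
- pad_c (a joint): how far the pad of mount c is pressed, m: 0 up, 0.018 at its stop. Its place (left, middle or right) is not told and changes every time. Springs are linear after about 1 N of first resistance; full travel takes about 4.5 N on the softest, 9 N and 16 N on the other two
- ring_a (a joint): how far the black travel ring (47 mm across, 5 mm high) has slid down the steel column of mount a, m: starts at 0 just under the pad's cap, is pushed down by the cap as the pad is pressed and stays at the deepest point reached
- ring_b (a joint): how far the black travel ring (47 mm across, 5 mm high) has slid down the steel column of mount b, m: starts at 0 just under the pad's cap, is pushed down by the cap as the pad is pressed and stays at the deepest point reached
- ring_c (a joint): how far the black travel ring (47 mm across, 5 mm high) has slid down the steel column of mount c, m: starts at 0 just under the pad's cap, is pushed down by the cap as the pad is pressed and stays at the deepest point reached
- tag_a (a joint): how far the tag of mount a is pushed down, m: 0 standing up (start), 0.014 fully down at its stop; it could also be pulled up to -0.010, which is wrong
- tag_b (a joint): how far the tag of mount b is pushed down, m: 0 standing up (start), 0.014 fully down at its stop; it could also be pulled up to -0.010, which is wrong
- tag_c (a joint): how far the tag of mount c is pushed down, m: 0 standing up (start), 0.014 fully down at its stop; it could also be pulled up to -0.010, which is wrong
- mug: white mug, 76 mm across, 90 mm high, handle to its +y; origin at the centre of its underside; bystander
- calculator: black desk calculator, 140 x 80 x 18 mm, lying flat; origin at the centre of its underside; bystander
- slide_box: box of microscope slides with a white lid, 62 x 102 x 36 mm; origin at the centre of its underside; bystander

How it is judged:
By the outcome, as a careful person would: the job done as asked, in the order asked, and still so for the second after the job is handed in, with the robot touching nothing.
It also fails if it takes over 51 s, if anything falls off the work surface, if the arm or the gripper's body presses on something with over 40 N, if the wrist force passes 120 N, or if a joint passes its speed limit or range.

## Working session

There is one attempt and no reset: what is moved stays moved. The work goes in short steps, each a Python script; the robot and the scene stay as the last script left them, time stands still between calls to the robot, and variables do not carry over. Pictures are saved under pics/ and viewed, at most 10 in all, crops included, and the job is handed in when it is done.

```bash
mkdir -p pics
python3 - <<'E'
from station import ctrl
import cv2, numpy as np
for n in("scene","top"):
    s=ctrl.snapshot(n); cv2.imwrite(f"pics/{n}0.png",s["pixels"]); np.savez(f"{n}0.npz",**s)
    print(n,s["camera_matrix"].tolist(),np.round(s["view"],4).tolist())
print(ctrl.get_clock(),ctrl.tcp_to_grasp,ctrl.get_eef_rot(),ctrl.get_position())
E
```

```text
scene [[421.4831031373395, 0.0, 259.69724472674557], [0.0, 421.4831031373395, 192.17024192622378], [0.0, 0.0, 1.0]] [[-0.7616, 0.6478, -0.0171, 0.4422], [0.5109, 0.584, -0.6309, -0.2985], [-0.3986, -0.4892, -0.7757, 1.3425], [0.0, 0.0, 0.0, 1.0]]
top [[406.8046601605016, 0.0, 259.0123316596935], [0.0, 406.8046601605016, 193.23083840492538], [0.0, 0.0, 1.0]] [[-0.0118, -0.9998, 0.0156, 0.0334], [-0.9963, 0.0105, -0.0854, 0.598], [0.0853, -0.0166, -0.9962, 1.1432], [0.0, 0.0, 0.0, 1.0]]
0.1 0.0187 [-1.79932676e+02 -8.88334889e-03  1.37981138e+01] [ 0.12516244 -0.50945027  0.23079448]
```

View pics/scene0.png

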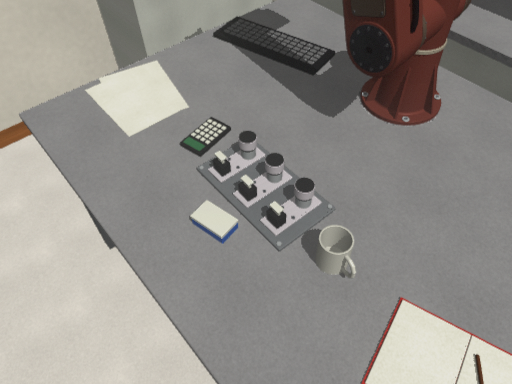

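View pics/top0.png

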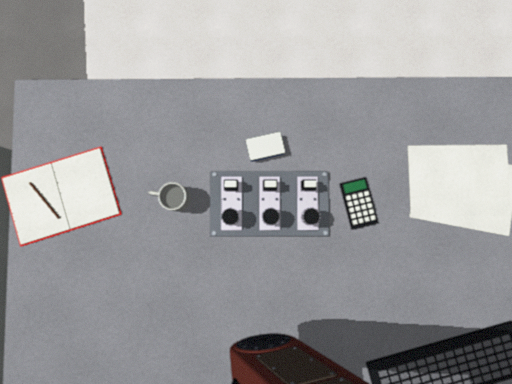

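The top view shows the pads at about (230,216), (271,216), (311,216) and the tags at about (231,184), (270,184), (309,184). The mug is at (172,196), the calculator at (359,203) and the slide box at (266,146). Next I locate the pads and tags in both views.

```bash
cat > h.py <<'E'
import numpy as np, cv2
def ray(s,uv,z):
    K,V=s["camera_matrix"],s["view"];R,t=V[:3,:3],V[:3,3]
    d=R.T@np.linalg.inv(K)@np.array([uv[0],uv[1],1.]);c=-R.T@t
    return c+d*(z-c[2])/d[2]
def proj(s,p):
    q=s["camera_matrix"]@(s["view"]@np.append(p,1))[:3];return q[:2]/q[2]
def blobs(s,m,lo,hi,box):
    n,_,st,c=cv2.connectedComponentsWithStats(m.astype(np.uint8))
    return [(c[i].round(1),st[i].tolist()) for i in range(1,n) if lo<st[i,4]<hi and box[0]<c[i][0]<box[1] and box[2]<c[i][1]<box[3]]
E
python3 - <<'E'
from h import *
for n,box in(("top",(205,335,165,240)),("scene",(195,340,120,240))):
    s=np.load(n+"0.npz");s={k:s[k] for k in s.files};g=s["pixels"].astype(int);mx=g.max(2)
    print(n,"dark")
    for c,st in blobs(s,mx<38,20,600,box): print(c,st,ray(s,c,.088).round(4))
    print("white")
    w=(g.min(2)>195)&(g[:,:,0]<=g[:,:,2]+2)
    for c,st in blobs(s,w,10,200,box): print(c,st,ray(s,c,.078).round(4))
    x=box; cv2.imwrite(f"pics/{n}_c.png",cv2.resize(s["pixels"][x[2]:x[3],x[0]:x[1]],None,fx=5,fy=5,interpolation=cv2.INTER_CUBIC))
E
```

```text
top dark
[307.5 187.6] [302, 182, 13, 8, 28] [ 0.607  -0.1046  0.088 ]
[311.  216.1] [305, 209, 13, 14, 101] [ 0.5293 -0.1124  0.088 ]
[230.1 216.1] [223, 210, 14, 13, 114] [0.5318 0.1066 0.088 ]
[270.5 216.3] [264, 210, 14, 13, 106] [ 0.53   -0.0026  0.088 ]
white
[229.8 183.5] [224, 181, 12, 6, 66] [0.6215 0.1075 0.078 ]
[270.  183.4] [265, 181, 11, 6, 64] [ 0.6206 -0.0029  0.078 ]
[310.  183.4] [305, 181, 12, 6, 66] [ 0.6195 -0.1131  0.078 ]
scene dark
white
[220.1 155.1] [215, 151, 10, 9, 44] [ 0.6192 -0.1104  0.078 ]
[246.9 179.7] [242, 176, 11, 9, 50] [6.203e-01 3.000e-04 7.800e-02]
[276.1 206.5] [270, 202, 12, 10, 61] [0.6213 0.1089 0.078 ]
```

View pics/top_c.png

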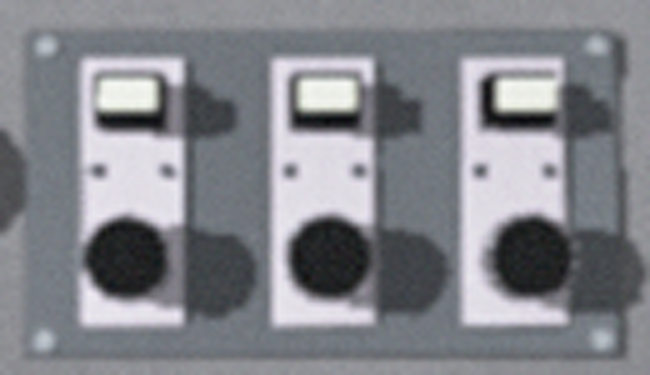

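View pics/scene_c.png

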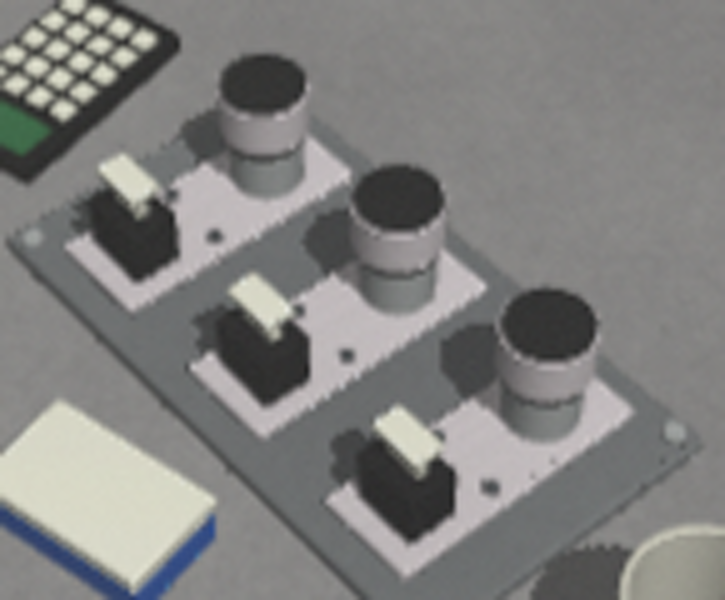

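The crops confirm three upright mounts with the tag heads standing. Pad and tag positions from the two views agree to about 3 mm. Now I press each pad and log the force.

Run:
```python
from station import ctrl
ctrl.set_gripper(0.0)
rot=[180,0,0]
for n,p in(("right",(.5293,-.1115)),("middle",(.5303,-.0015)),("left",(.5315,.107))):
    ctrl.goto([*p,.105],rot)
    ctrl.pause(.3); f0=ctrl.get_contact_force()[2]
    r=[]
    for z in(.090,.080,.0755,.0713):
        ctrl.move_l([*p,z],velocity=.03 if z<.09 else .08); ctrl.pause(.3)
        r.append((round(ctrl.get_position()[2],4),round(ctrl.get_contact_force()[2]-f0,2)))
    ctrl.move_l([*p,.115],velocity=.12)
    print(n,r,ctrl.get_clock(),ctrl.get_gripper_width())
s=ctrl.snapshot("scene");import cv2
cv2.imwrite("pics/after.png",cv2.resize(s["pixels"][120:240,195:340],None,fx=5,fy=5,interpolation=cv2.INTER_CUBIC))
```

```text
right [(np.float64(0.0903), np.float64(-1.56)), (np.float64(0.0803), np.float64(5.29)), (np.float64(0.076), np.float64(8.82)), (np.float64(0.074), np.float64(36.48))] 6.3833 4.225638799558773e-05
middle [(np.float64(0.0903), np.float64(0.14)), (np.float64(0.0801), np.float64(2.21)), (np.float64(0.0755), np.float64(3.12)), (np.float64(0.0739), np.float64(39.21))] 10.3333 0.0001799264702862265
left [(np.float64(0.0903), np.float64(-0.19)), (np.float64(0.0803), np.float64(3.42)), (np.float64(0.0759), np.float64(6.0)), (np.float64(0.0739), np.float64(35.61))] 18.7417 0.00023017526901617676
```

View pics/after.png

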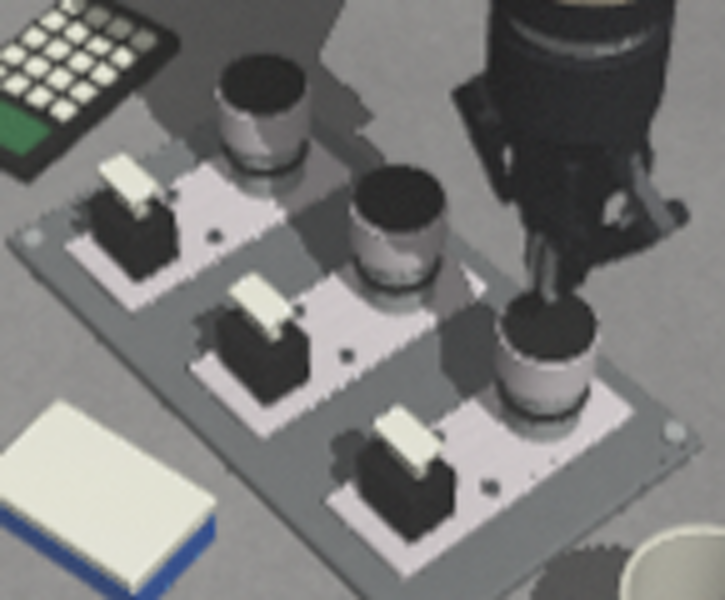

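The force log points to the middle pad as softest (about 3.1 N, against 6.0 left and 8.8 right at the same depth). The crop shows all rings lower and all tags standing. The jump to about 36 N looks like a stop, so I check how far the rings actually travelled.

Run:
```python
from h import *
from station import ctrl
s0=np.load("scene0.npz");s0={k:s0[k] for k in s0.files};s1=ctrl.snapshot("scene")
print(ctrl.get_position(),ctrl.get_contact_force())
for n,p in(("right",(.5293,-.1115)),("middle",(.5303,-.0015)),("left",(.5315,.107))):
    tocam=-(s0["view"][:3,:3].T@s0["view"][:3,3]); d=tocam[:2]-p; d/=np.linalg.norm(d)
    q=np.array(p)+d*.0235  # front face of the ring
    zs=np.arange(.088,.012,-.002)
    f=lambda s:[int(cv2.getRectSubPix(s["pixels"],(3,1),tuple(map(float,proj(s,[*q,z])))).mean()) for z in zs]
    print(n); print(list(zip((zs*1000).round().astype(int).tolist(),f(s0),f(s1))))
```

```text
[0.53046869 0.10691344 0.11374308] [ 0.17017199  0.36907945 -0.90008449]
right
[(88, 89, 64), (86, 113, 83), (84, 129, 97), (82, 142, 109), (80, 145, 110), (78, 147, 110), (76, 147, 113), (74, 148, 116), (72, 148, 121), (70, 148, 125), (68, 148, 127), (66, 148, 132), (64, 148, 140), (62, 142, 141), (60, 132, 139), (58, 109, 125), (56, 82, 107), (54, 85, 108), (52, 92, 110), (50, 109, 108), (48, 124, 105), (46, 124, 76), (44, 124, 54), (42, 124, 71), (40, 124, 88), (38, 124, 109), (36, 124, 123), (34, 124, 123), (32, 124, 123), (30, 124, 123), (28, 128, 127), (26, 138, 140), (24, 152, 157), (22, 169, 179), (20, 182, 193), (18, 186, 199), (16, 189, 201), (14, 189, 201)]
middle
[(88, 100, 69), (86, 131, 89), (84, 160, 109), (82, 158, 114), (80, 146, 113), (78, 144, 116), (76, 144, 120), (74, 144, 130), (72, 145, 140), (70, 146, 148), (68, 146, 154), (66, 145, 154), (64, 143, 153), (62, 139, 150), (60, 128, 144), (58, 109, 135), (56, 97, 128), (54, 89, 123), (52, 98, 119), (50, 117, 116), (48, 122, 97), (46, 122, 73), (44, 122, 67), (42, 122, 66), (40, 123, 82), (38, 123, 101), (36, 123, 116), (34, 123, 129), (32, 122, 130), (30, 123, 130), (28, 130, 138), (26, 139, 146), (24, 155, 165), (22, 173, 184), (20, 181, 193), (18, 188, 200), (16, 189, 201), (14, 189, 201)]
left
[(88, 80, 84), (86, 110, 117), (84, 133, 142), (82, 155, 163), (80, 146, 155), (78, 138, 146), (76, 139, 147), (74, 140, 148), (72, 140, 148), (70, 140, 149), (68, 139, 149), (66, 139, 148), (64, 140, 149), (62, 138, 147), (60, 131, 143), (58, 120, 136), (56, 103, 126), (54, 94, 118), (52, 96, 115), (50, 102, 109), (48, 112, 101), (46, 116, 86), (44, 116, 66), (42, 117, 63), (40, 117, 76), (38, 117, 92), (36, 117, 110), (34, 117, 120), (32, 118, 123), (30, 120, 127), (28, 125, 133), (26, 135, 144), (24, 152, 162), (22, 167, 178), (20, 180, 192), (18, 188, 201), (16, 188, 200), (14, 188, 200)]
```

The rings dropped only about 12 mm, yet something rigid stopped the tool at a reported z of 0.074. I press the middle pad again slowly, with a force limit and a picture taken while it is down, to see why.

Run:
```python
from station import ctrl
import cv2,numpy as np
p=(.5303,-.0015)
ctrl.goto([*p,.105],[180,0,0]); ctrl.pause(.2); f0=ctrl.get_contact_force(); m0=ctrl.get_moment()
for z in(.088,.084,.079,.0755,.0745,.0735,.0725):
    hit=ctrl.move_l([*p,z],velocity=.03,contact_N=10 if z<.076 else None); ctrl.pause(.15)
    print(z,hit,np.round(ctrl.get_position(),4),np.round(ctrl.get_contact_force()-f0,2),np.round(ctrl.get_moment()-m0,2))
s=ctrl.snapshot("scene"); np.savez("press.npz",**s)
cv2.imwrite("pics/press.png",cv2.resize(s["pixels"][100:220,215:335],None,fx=5,fy=5,interpolation=cv2.INTER_CUBIC))
ctrl.move_l([*p,.115],velocity=.12); print(ctrl.get_clock())
```

```text
0.088 False [ 0.5304 -0.0016  0.0882] [-1.3   0.03 -0.52] [-0.06  0.02  0.07]
0.084 False [ 0.5305 -0.0015  0.0841] [-1.45  0.6   1.05] [-0.04 -0.04  0.07]
0.079 False [ 0.5304 -0.0015  0.0791] [-0.76 -1.12  3.03] [-0.08 -0.15  0.01]
0.0755 False [ 0.5304 -0.0015  0.0756] [ 0.17 -0.07  3.1 ] [-0.05 -0.14  0.01]
0.0745 False [ 0.5304 -0.0015  0.0745] [0.28 0.53 3.2 ] [-0.06 -0.18  0.07]
0.0735 False [ 0.5304 -0.0015  0.0741] [-2.22 -0.32 10.65] [0.03 0.34 0.02]
0.0725 False [ 0.5304 -0.0015  0.074 ] [-7.23  1.03 23.37] [0.11 1.22 0.03]
27.9667
```

View pics/press.png

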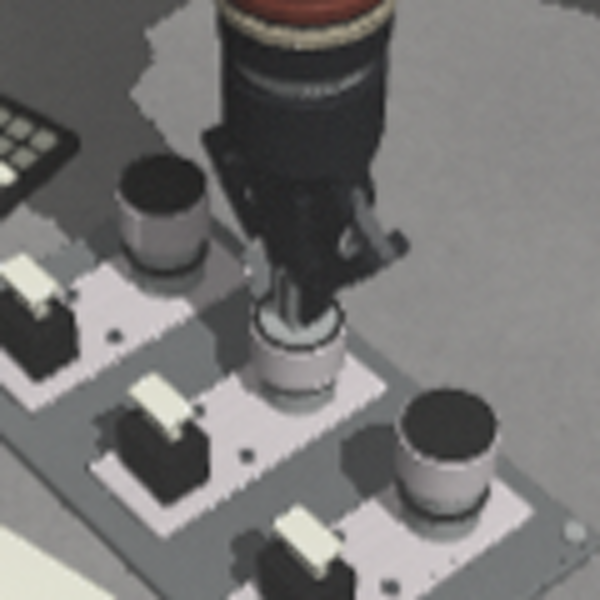

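The pressed pad at about (300,335) in the crop shows its fixed steel column's top coming through the sunk cap. The fingers bottom on that column at about 14 mm of travel, and all three pads were pressed that far. The middle one is clearly softest (3.2 N at 13.5 mm), so I push the middle tag.

Run:
```python
from station import ctrl
import cv2,numpy as np
from h import *
p=(.6205,-.0013)
ctrl.goto([*p,.105],[180,0,0]); ctrl.pause(.2); f0=ctrl.get_contact_force()
ctrl.move_l([*p,.082],velocity=.08)
for z in(.072,.066,.0615):
    hit=ctrl.move_l([*p,z],velocity=.03,contact_N=14); ctrl.pause(.15)
    print(z,hit,np.round(ctrl.get_position(),4),np.round(ctrl.get_contact_force()-f0,2))
    if hit and z>.062: print("early contact"); 
ctrl.move_l([*p,.15],velocity=.15)
ctrl.goto([.42,-.0013,.25],[180,0,0]); print(ctrl.get_clock())
s=ctrl.snapshot("scene")
cv2.imwrite("pics/tag.png",cv2.resize(s["pixels"][120:240,195:340],None,fx=5,fy=5,interpolation=cv2.INTER_CUBIC))
```

```text
0.072 False [ 0.6203 -0.0013  0.0719] [ 0.17  0.05 -0.87]
0.066 False [ 0.6203 -0.0013  0.0659] [ 1.09 -0.91 -0.81]
0.0615 True [ 0.6209 -0.0013  0.063 ] [-2.46 -0.36 12.48]
32.2083
```

View pics/tag.png

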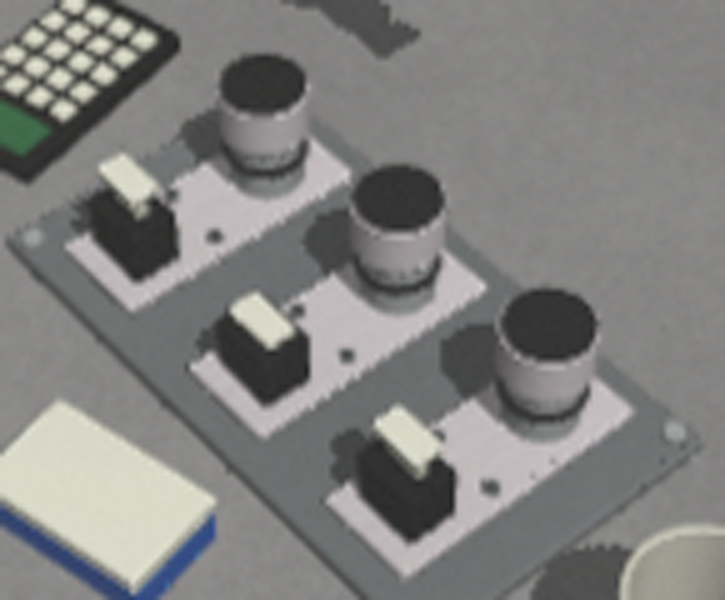

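The crop shows the middle tag down, with its head at about (262,320), and the outer tags still standing. The slide box, calculator and mug look unmoved. The tool met the tag's stop at z ≈ 0.063.

```bash
python3 -c "
from station import ctrl
print(ctrl.hand_in())"
```

```text
the job is handed in; nothing more can be done
None
```

I pressed all three pads about 14 mm of their 18 mm, as far as the fingers could go before hitting the steel column; the middle one was clearly softest, so I pushed only its tag down to the stop, left the other two standing, and handed in (no result was returned).

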